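# Pack out and wedge a glued picture frame on the wedge board

### The job

Clamp the freshly glued picture frame on the wedge board: stand packing blocks on edge, side by side, in the gap between the middle of the frame's side and the slanted cleat, one or two of them, as many as still leave room for the wedge. Then slide the wedge, flat on the board and thin end first, between the blocks and the cleat until it jams firmly with its tip well past the middle of the blocks, its parallel butt still standing out at the robot's side, and the frame driven home against the fence. Finish while still holding the wedge by its butt and pushing it in firmly, so that the stack stays tight; leave the tools, jars and scraps around as they are.

Things in the scene. Friction and masses are not known exactly. Their poses are not given: they have to be found in the camera images.
- board: Wedge board, plywood 260 (x) x 270 (y) x 12 mm, fixed flat on the table. Origin: centre of its underside. +x points away from the robot (the way the wedge is pushed), +y to its left. Frame, blocks, cleat and wedge stand on its upper face, 12 mm up. On its left a fence, 20 mm high, inner face at y = +100 mm; at the far end of the frame a stop, 20 mm high, inner face at x = +107, y from -5 to +100 mm.
- frame: Picture frame, loose, wood with a glass mosaic, 150 (x) x 120 (y) x 20 mm high, 0.2 to 0.4 kg, lying on the board, axes parallel to the board's. Origin: centre of its underside, at x = +28 to +31 mm of the board. It starts 1 to 5 mm short of the fence and slides home when pushed to +y; home, its right-hand side lies at y = -20 mm of the board.
- frame_side (a point): Middle of the frame's right-hand side (the one that faces the gap), 10 mm above its underside. Axes as the frame's.
- cleat_face (a point): Point on the cleat's face, at its top edge, level with the frame's middle (x = +30 mm of the board); axes as the board's. The cleat is a fixed batten 170 x 30 x 20 mm high, right of the gap, its place differs: the gap from the side of the frame (once home) to this point is 33 to 55 mm. Its face slants 1 in 5: toward +x it comes 1 mm nearer to the frame every 5 mm, from 90 mm before to 75 mm beyond this point.
- block1_mid (a point): Centre of a packing block, one of three alike, loose, plain wood, 60 (its x) x 14 (its y) x 42 mm high, 32 g, standing on edge on the table at the robot's right. Gripped by the upper part of its two ends, 60 mm apart, it can be set down beside the frame and the cleat, over which it stands 22 mm proud. A block that is not needed is left over.
- block2_mid (a point): Centre of a packing block, one of three alike, loose, plain wood, 60 (its x) x 14 (its y) x 42 mm high, 32 g, standing on edge on the table at the robot's right. Gripped by the upper part of its two ends, 60 mm apart, it can be set down beside the frame and the cleat, over which it stands 22 mm proud. A block that is not needed is left over.
- block3_mid (a point): Centre of a packing block, one of three alike, loose, plain wood, 60 (its x) x 14 (its y) x 42 mm high, 32 g, standing on edge on the table at the robot's right. Gripped by the upper part of its two ends, 60 mm apart, it can be set down beside the frame and the cleat, over which it stands 22 mm proud. A block that is not needed is left over.
- wedge_butt (a point): Centre of the wedge's butt, 24 mm above its underside: the place to grip. Wedge: loose, plain wood, 180 mm long, 48 mm high, 85 g, on the table at the robot's left; its x runs from butt to tip. The butt is 50 mm long, centred here, with parallel sides 34 mm apart (its y = -17 and +17 mm).
- wedge_tip (a point): Tip of the wedge, on its straight face, half-way up: 155 mm ahead of the butt's centre and 17 mm to its +y. Axes as the wedge's. The wedge is 8 mm thick here and thickens 1 in 5 over 130 mm to 34 mm at the butt. The face at +y is straight all along (it goes against the blocks); the face at -y is slanted like the cleat's and goes against it.
Things that resemble listed ones, but are neither listed nor needed, are in the scene too. What is shaped like the frame but black or purple is not meant.

How it is judged:
By the outcome, as a careful person would: the job done as asked, in the order asked, and still so for the second after the job is handed in, while the arm keeps its last pose, push and grip.
It also fails if it takes over 72 s, if anything falls off the work surface, if the arm or the gripper's body presses on something with over 40 N, if the wrist force passes 120 N, or if a joint passes its speed limit or range.

### The arm

A 6-joint arm with a two-finger parallel gripper is mounted at the origin on the work surface. World frame = base frame: x ahead of the robot, y to its left, z up, the work surface at z = 0. Lengths are in m, angles in rad, forces in N, time in s.
With the tool pointing down it reaches from about 0.25 to 0.85 m from the base axis. Payload 12.5 kg.
Tool frame: the origin (TCP) lies at the very end of the fingers, on their centre line; the grasp point (between the pads) lies 19 mm behind it; z points along the fingers, y is the line along which they close (so a half turn about z gives the same grasp; the last joint's range is limited). The gripper opens to 93 mm and grips with 3 to 60 N. Pads are 15 mm wide; open, the fingers measure 128 mm over their backs; the gripper's body (75 mm by 188 mm) begins 65 mm behind the grasp point.
Start: joints at [-1.333, 0.351, 1.652, -0, 1.139, -0.085], TCP at [0.174, -0.522, 0.219] pointing down, gripper open.
Joint ranges: [-2.75, 2.75], [-0.79, 2.1], [0.01, 2.65], [-1.57, 4.71], [0.07, 3.14], [-2.87, 2.87]. Speed limits (rad/s): [2.22, 2.22, 2.79, 3.14, 3.14, 3.14].

### API

Orientations are given as a rotation vector (axis times angle).
In Python, from bench import arm gives the robot as it stands.
- The arm moves only by the tool move_arm, never from a script. Its argument "commands" is a list that holds one entry, the list of rows, each a list of 7 numbers: the opening, from 0 (shut) to 1 (fully open), then the shift along the tool's x, y, z in m, then the turn, a rotation vector about the tool's x, y, z in rad. In form: [[[jaw, tx, ty, tz, rx, ry, rz], ...]]. A call has 1 to 10 rows; each row is the pose to reach, as a shift and turn from the pose commanded when the call began, along the tool's axes at that moment; what a row does not reach only later rows make up. A row lasts 1/10 s, in which the tool goes at most 50 mm and 8.59 degrees, less where a joint would pass 70% of its speed; a pose out of reach is approached as far as the arm can. A call with a gripper value outside its range is refused whole. The fingers move at their own pace and stop on an object; the grip force is fixed at half the most. Time passes only in rows, so rows that repeat a pose let the fingers close. It gives the time, the measured TCP pose, the force, the opening and the grip force at its end, in the units of the state.
- arm.observe(): the state, without advancing time (a new reading comes with each control period).
- arm.snapshot(name): name is "scene" or "top" or "wrist"; returns (picture, depth): 384x512x3 uint8, blue, green, red; 384x512 float32, m along the optical axis (not along the pixel's ray), 0 where there is no reading.
- arm.camera_model(name): a dict with "intrinsics" (3x3 intrinsics, pixels), "cam_to_world" (4x4, takes a point from camera to world coordinates); the wrist camera has in their place "T_tool_cam" (4x4, takes a point from camera to tool coordinates, whose origin is the TCP and whose axes are the flange's). Camera axes: x right, y up, looking along -z (the intrinsics and any distortion apply to the point x, -y, -z); pixel columns grow to the right and rows downward; lengths in m; the calibration is good to about 2 mm. A picture is of the moment at which its call begins: read the wrist's pose just before it. camera_model takes no time and is no camera call.
- arm.job_done(): hands the job in; it is judged then, once.
The state is a dict: "t": time; "joint_positions": joint angles; "dq": joint speeds; "joint_efforts": joint torques, N m; "position": TCP position; "eef_rot": TCP orientation; "wrist_force": force on the tool from outside, world axes, zero at the start; "moment": the same for the moment, N m; "opening": finger opening in m; "finger_force": force on a finger pad.
Only numpy, scipy, OpenCV 4.12 (cv2) and the standard library are available. Lean on these libraries where they do the work, as an engineer would, in place of code of your own. Each camera call takes 0.05 s, during which the arm holds its last target. There are 200 camera calls.

## Working session

There is one attempt and no reset: what is moved stays moved. The work goes in short steps, Python scripts to look and compute and a tool call to move; the robot and the scene stay as the last step left them, time stands still between calls to the robot, and variables do not carry over. Pictures are saved under pics/ and viewed, at most 12 in all, crops included, and the job is handed in when it is done.

Besides the shell and the picture viewer there is one more tool, called after "Emit:" as a command line: name --argument value ..., lists and objects as JSON in quotes. move_arm: Moves the arm, as the interface text tells. Its arguments: {"type":"object","properties":{"commands":{"type":"array"}},"required":["commands"]}

```bash
mkdir -p pics; cat > h.py <<'E'
import numpy as np, cv2
from bench import arm
from scipy.spatial.transform import Rotation as R
def snap(n):
    s=arm.observe(); p,d=arm.snapshot(n); m=arm.camera_model(n); K=np.array(m["intrinsics"])
    if n=="wrist":
        T=np.eye(4);T[:3,:3]=R.from_rotvec(s["eef_rot"]).as_matrix();T[:3,3]=s["position"]; T=T@np.array(m["T_tool_cam"])
    else: T=np.array(m["cam_to_world"])
    return p,d,K,T,m
def cloud(d,K,T):
    v,u=np.mgrid[:d.shape[0],:d.shape[1]]
    P=np.stack([(u-K[0,2])/K[0,0]*d,-(v-K[1,2])/K[1,1]*d,-d],-1)
    return P@T[:3,:3].T+T[:3,3]
E
python3 - <<'E'
from h import *
for n in("top","scene"):
    p,d,K,T,m=snap(n); np.savez(n,p=p,d=d,K=K,T=T); print(n,K.tolist(),T.round(3).tolist(),[k for k in m])
    cv2.imwrite(f"pics/{n}.png",cv2.resize(p,(800,600),interpolation=cv2.INTER_CUBIC))
print(arm.observe())
E
```

```text
top [[400.72260316710754, 0.0, 251.05916694610525], [0.0, 400.72260316710754, 192.46343678820446], [0.0, 0.0, 1.0]] [[-0.007, 0.997, -0.078, 0.366], [-1.0, -0.008, -0.013, -0.017], [-0.014, 0.078, 0.997, 1.037], [0.0, 0.0, 0.0, 1.0]] ['intrinsics', 'cam_to_world']
scene [[484.58273846075383, 0.0, 255.5855198174171], [0.0, 484.58273846075383, 194.08828048349397], [0.0, 0.0, 1.0]] [[-0.581, -0.601, 0.549, 1.222], [0.814, -0.418, 0.403, 0.533], [-0.013, 0.681, 0.732, 1.082], [0.0, 0.0, 0.0, 1.0]] ['intrinsics', 'cam_to_world']
{'t': 0.1, 'joint_positions': array([-1.33261745e+00,  3.51179477e-01,  1.65229901e+00, -6.24378280e-06,
        1.13910248e+00, -8.46047973e-02]), 'dq': array([-0.0004206 ,  0.0003147 , -0.00278576,  0.00147117,  0.00063234,
        0.00079114]), 'joint_efforts': array([ 7.05068232e-04, -4.98024023e+01, -2.85702932e+01,  7.00076460e-02,
        2.39687122e-02, -5.66858841e-05]), 'position': array([ 0.17441775, -0.52131418,  0.21818006]), 'eef_rot': array([-3.09979352e+00, -5.04674936e-01,  1.27929311e-04]), 'wrist_force': array([ 1.04234531, -0.39928363, -0.17443191]), 'moment': array([ 0.03203911, -0.03008088,  0.00179196]), 'finger_force': 0.0, 'opening': 0.0931112725859544}
```

View pics/top.png

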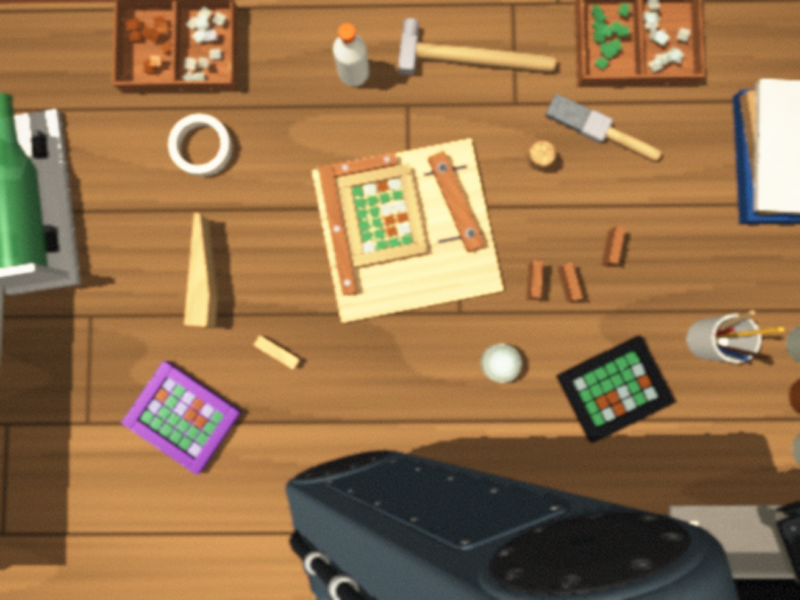

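View pics/scene.png

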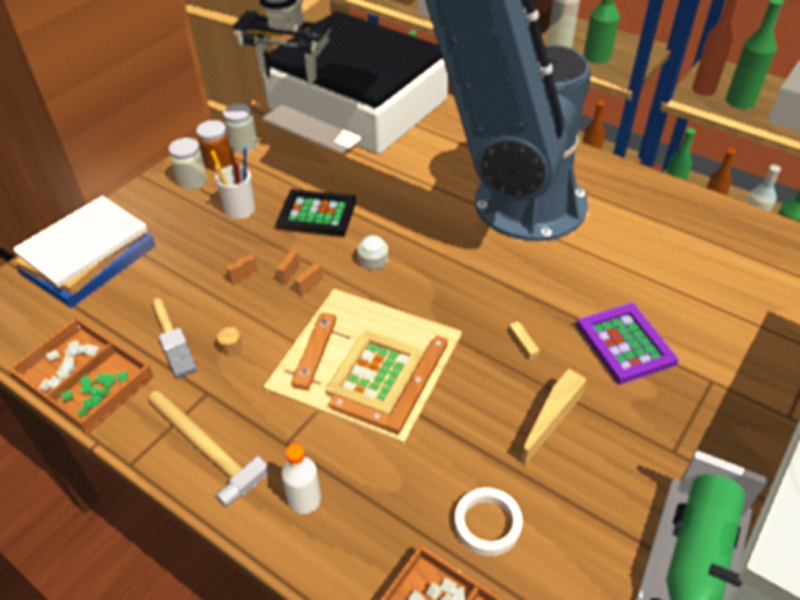

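The top view shows the board at about (405,230), three blocks at (538,280), (572,282) and (615,246), and the wedge with its butt at (200,310) and tip at (198,215). The cleat is at (457,200). The pixel positions are for the 800x600 image.

```bash
cat >> h.py <<'E'
def rects(P,ok,res=0.001,minA=100):
    "top-down raster components of selected points -> centre, sides, angle of long side"
    q=P[ok][:,:2]; x0=q.min(0); ij=((q-x0)/res).astype(int)+5
    im=np.zeros(ij.max(0)+10,np.uint8); im[ij[:,0],ij[:,1]]=255
    im=cv2.morphologyEx(im,cv2.MORPH_CLOSE,np.ones((5,5),np.uint8))
    n,l,st,c=cv2.connectedComponentsWithStats(im); out=[]
    for k in range(1,n):
        if st[k,4]<minA: continue
        a=np.argwhere(l==k).astype(np.float32)
        b=cv2.boxPoints(cv2.minAreaRect(a)); b=(b-5)*res+x0
        e=b[1]-b[0]; f=b[2]-b[1]
        if np.hypot(*e)<np.hypot(*f): e,f=f,e
        out.append((b.mean(0),np.hypot(*e),np.hypot(*f),np.degrees(np.arctan2(e[1],e[0])),st[k,4]))
    return out
def show(rs):
    for c,a,b,g,A in rs: print(c.round(4),"L %.4f W %.4f ang %.2f A %d"%(a,b,g,A))
E
python3 - <<'E'
from h import *
f=np.load("top.npz");p,d=f["p"],f["d"];P=cloud(d,f["K"],f["T"]);hs=cv2.cvtColor(p,cv2.COLOR_BGR2HSV)
def reg(u0,u1,v0,v1):
    m=np.zeros(d.shape,bool); s=.64; m[int(v0*s):int(v1*s),int(u0*s):int(u1*s)]=1; return m
Z=P[...,2]
tb=reg(250,300,240,310)|reg(520,560,180,220); print("table z",np.median(Z[tb]))
z0=np.median(Z[tb])
print("blocks");m=reg(510,650,210,310)&(Z>z0+.03);show(rects(P,m));print(np.percentile(Z[m],[50,90]))
print("wedge");m=reg(170,230,195,340)&(Z>z0+.035);show(rects(P,m));print(np.percentile(Z[m],[50,90]))
print("board");m=reg(300,520,125,335)&(Z>z0+.006);show(rects(P,m))
print("raised");m=reg(300,520,125,335)&(Z>z0+.022);show(rects(P,m)); 
m=reg(435,490,145,255)&(Z>z0+.022);show(rects(P,m)); 
E
```

```text
table z -0.00034177806717872183
blocks
[ 0.4725 -0.2916] L 0.0601 W 0.0153 ang 13.63 A 779
[ 0.477 -0.235] L 0.0607 W 0.0151 ang -5.04 A 800
[ 0.5306 -0.3643] L 0.0606 W 0.0161 ang -13.13 A 810
[0.04106573 0.04406285]
wedge
[0.4951 0.3035] L 0.1789 W 0.0363 ang -2.05 A 4410
[0.04746861 0.05008925]
board
[ 0.5642 -0.0287] L 0.2707 W 0.2611 ang -79.23 A 67040
raised
[0.5742 0.0243] L 0.2165 W 0.1496 ang 10.94 A 22047
[ 0.6079 -0.1089] L 0.1712 W 0.0315 ang 21.95 A 4865
[ 0.6078 -0.1089] L 0.1710 W 0.0314 ang 21.80 A 4718
```

```bash
cat >> h.py <<'E'
def goto(x,y,z,yang,s=None):
    "shift/turn in tool axes to TCP target with tool pointing down, tool y along world angle yang (deg) "
    s=s or arm.observe(); R0=R.from_rotvec(s["eef_rot"]); a=np.radians(yang)
    Y=np.array([np.cos(a),np.sin(a),0]);Z=np.array([0,0,-1]);X=np.cross(Y,Z)
    R1=R.from_matrix(np.stack([X,Y,Z],1))
    t=R0.inv().apply(np.array([x,y,z])-s["position"]); r=(R0.inv()*R1).as_rotvec()
    print("goto t",t.round(4),"r",r.round(4),"tyang0 %.2f"%np.degrees(np.arctan2(*R0.as_matrix()[1::-1,1])))
E
python3 -c "
from h import *
goto(.475,-.262,.22,-5)"
```

```text
goto t [ 0.3673 -0.1506 -0.0016] r [-8.0000e-04 -6.0000e-04 -1.1607e+00] tyang0 -71.51
```

Emit:
move_arm --commands '[[[1,0.367,-0.151,-0.002,-0.001,-0.001,-1.161],[1,0.367,-0.151,-0.002,-0.001,-0.001,-1.161],[1,0.367,-0.151,-0.002,-0.001,-0.001,-1.161],[1,0.367,-0.151,-0.002,-0.001,-0.001,-1.161],[1,0.367,-0.151,-0.002,-0.001,-0.001,-1.161],[1,0.367,-0.151,-0.002,-0.001,-0.001,-1.161],[1,0.367,-0.151,-0.002,-0.001,-0.001,-1.161],[1,0.367,-0.151,-0.002,-0.001,-0.001,-1.161],[1,0.367,-0.151,-0.002,-0.001,-0.001,-1.161],[1,0.367,-0.151,-0.002,-0.001,-0.001,-1.161]]]'

```text
t: 1.1
position: [0.4748, -0.2613, 0.2202]
eef_rot: [2.314, 2.124, -0.002]
wrist_force: [-0.6, -0.4, 0.2]
opening: 0.0931
finger_force: 0.0
```

```bash
python3 - <<'E'
from h import *
s=arm.observe();print(s["t"],s["position"],s["opening"])
p,d,K,T,m=snap("wrist");np.savez("w1",p=p,d=d,K=K,T=T);cv2.imwrite("pics/w1.png",cv2.resize(p,(800,600)))
print(T.round(3).tolist());P=cloud(d,K,T);Z=P[...,2];z=np.median(Z[abs(Z)<.01]);print("table",z)
m=(Z>z+.03)&(Z<.06)&(d>0);show(rects(P,m,minA=300))
E
```

```text
1.1 [ 0.47482617 -0.2612508   0.22019305] 0.09306493182684376
[[0.996, 0.082, 0.024, 0.482], [-0.086, 0.956, 0.281, -0.183], [0.0, -0.282, 0.959, 0.386], [0.0, 0.0, 0.0, 1.0]]
table -0.0006898516358619933
[ 0.3455 -0.1775] L 0.0616 W 0.0611 ang -7.13 A 2795
[ 0.4744 -0.291 ] L 0.0604 W 0.0150 ang 14.04 A 866
[ 0.4786 -0.2349] L 0.0601 W 0.0150 ang -4.40 A 868
[ 0.5322 -0.3635] L 0.0606 W 0.0152 ang -12.68 A 887
[ 0.5866 -0.1183] L 0.1209 W 0.0308 ang 21.91 A 2789
[ 0.6831 -0.2499] L 0.0400 W 0.0390 ang 0.00 A 1293
```

View pics/w1.png

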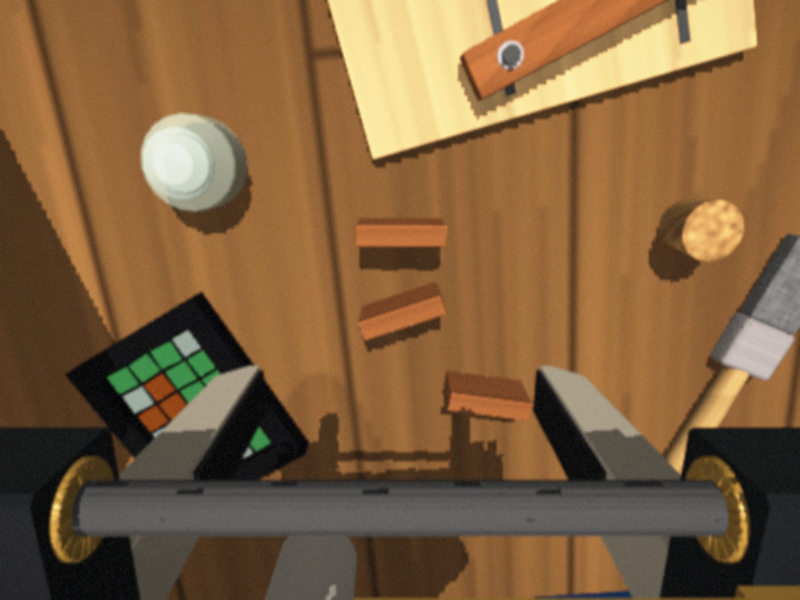

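The wrist view shows block A at (401,232), block B at (400,310) and the third at (490,397). The measurements agree to 2 mm, so I'm picking block A.

```bash
python3 -c "
from h import *
goto(.478,-.235,.024,-4.6)"
```

```text
goto t [0.0275 0.0015 0.1963] r [-0.0005  0.0012 -0.0072] tyang0 -5.01
```

Emit:
move_arm --commands '[[[1,0.0275,0.0015,0.1,0,0.001,-0.007],[1,0.0275,0.0015,0.1,0,0.001,-0.007],[1,0.0275,0.0015,0.19,0,0.001,-0.007],[1,0.0275,0.0015,0.196,0,0.001,-0.007],[1,0.0275,0.0015,0.196,0,0.001,-0.007],[0.3,0.0275,0.0015,0.196,0,0.001,-0.007],[0.3,0.0275,0.0015,0.196,0,0.001,-0.007],[0.3,0.0275,0.0015,0.196,0,0.001,-0.007],[0.3,0.0275,0.0015,0.196,0,0.001,-0.007],[0.3,0.0275,0.0015,0.196,0,0.001,-0.007]]]'

```text
t: 2.15
position: [0.4791, -0.2353, 0.0259]
eef_rot: [2.307, 2.129, 0.001]
wrist_force: [-2.7, -0.1, 12.1]
opening: 0.0599
finger_force: 30.0
```

```bash
python3 -c "
from h import *
goto(.59,-.14,.22,10.7)"
```

```text
goto t [ 0.1036  0.1033 -0.194 ] r [ 0.0019  0.0015 -0.2667] tyang0 -4.58
```

Emit:
move_arm --commands '[[[0.3,0,0,-0.02,0,0,0],[0.3,0,0,-0.07,0,0,0],[0.3,0,0,-0.12,0,0,0],[0.3,0.03,0.03,-0.16,0,0,-0.1],[0.3,0.06,0.06,-0.194,0.001,0.001,-0.2],[0.3,0.1036,0.1033,-0.194,0.002,0.0015,-0.267],[0.3,0.1036,0.1033,-0.194,0.002,0.0015,-0.267],[0.3,0.1036,0.1033,-0.194,0.002,0.0015,-0.267],[0.3,0.1036,0.1033,-0.194,0.002,0.0015,-0.267]]]'

```text
t: 3.05
position: [0.5893, -0.1398, 0.2184]
eef_rot: [-2.002, -2.418, 0.001]
wrist_force: [-0.4, 0.4, -1.0]
opening: 0.06
finger_force: 30.0
```

```bash
python3 - <<'E'
from h import *
s=arm.observe();print(s["t"],s["position"],s["opening"],s["wrist_force"])
p,d,K,T,m=snap("wrist");np.savez("w2",p=p,d=d,K=K,T=T);cv2.imwrite("pics/w2.png",cv2.resize(p,(800,600)))
P=cloud(d,K,T);Z=P[...,2];print("board z",np.median(Z[(Z>.005)&(Z<.02)]))
m=(Z>.025)&(Z<.045)&(d>0);show(rects(P,m,minA=300))
m=(Z>.006)&(Z<.045)&(d>0);show(rects(P,m,minA=3000))
E
```

```text
3.05 [ 0.58930481 -0.13979427  0.21840828] 0.060022764165382034 [-0.38710531  0.43802246 -1.01648968]
board z 0.011414187005232224
[ 0.3519 -0.1753] L 0.0618 W 0.0490 ang -75.38 A 1190
[ 0.6029 -0.0064] L 0.1742 W 0.0784 ang 10.74 A 6314
[ 0.6096 -0.1085] L 0.1706 W 0.0310 ang 22.08 A 5120
[ 0.5449 -0.3671] L 0.0347 W 0.0152 ang -8.75 A 450
[ 0.676  -0.2572] L 0.0335 W 0.0188 ang -60.95 A 512
[ 0.8587 -0.1558] L 0.1150 W 0.0126 ang 84.56 A 900
[ 0.573  -0.0664] L 0.2609 W 0.1936 ang 10.74 A 48962
```

View pics/w2.png

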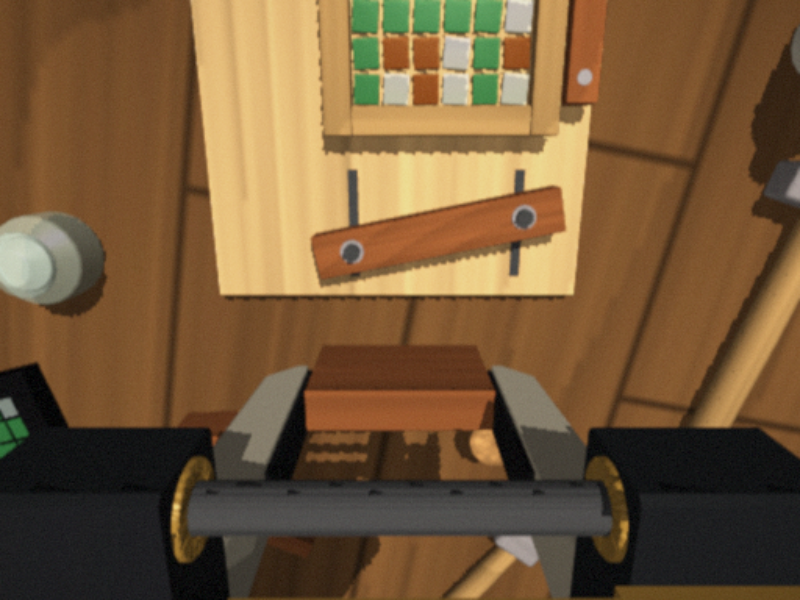

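The gap is clear: the frame's side is at row 135 and the cleat at rows 190–280. The block is held well at (400,385).

```bash
python3 - <<'E'
from h import *
f=np.load("w2.npz");P=cloud(f["d"],f["K"],f["T"]);Z=P[...,2];d=f["d"]
a=np.radians(10.74);X=P[...,0]*np.cos(a)+P[...,1]*np.sin(a);Y=-P[...,0]*np.sin(a)+P[...,1]*np.cos(a)
m=(Z>.006)&(Z<.045)&(X>.4)&(X<.7)&(Y<.2)
bd=m&(Z<.02)
print("board x'",[np.percentile(X[bd&(Y<-.15)],q) for q in(.3,99.7)],"ymin",np.percentile(Y[bd],.3))
fr=(Z>.026)&(Z<.04)&(Y>-.145)&(Y<-.05)&(X<.66)&(X>.44)
for x in np.arange(.49,.66,.02):
    k=fr&(abs(X-x)<.006); print("x %.3f frame side %.4f"%(x,np.percentile(Y[k],1)) if k.any() else "-")
c=(Z>.026)&(Z<.04)&(Y<-.15)&(Y>-.28)&(X>.4)&(X<.7)
k=c;print("cleat x'",X[k].min(),X[k].max())
for x in np.arange(.5,.66,.03):
    k=c&(abs(X-x)<.003); print("cleat %.3f"%x,np.percentile(Y[k],[1,99]).round(4))
s=arm.observe();q=s["position"];qx=q[0]*np.cos(a)+q[1]*np.sin(a);qy=-q[0]*np.sin(a)+q[1]*np.cos(a);print("tcp'",qx,qy)
b=(Z>.225)&(abs(X-qx)<.02)&(abs(Y-qy)<.03)&(Z<.245);print("block top Z",np.median(Z[b]),"Y",np.percentile(Y[b],[1,5,95,99])-qy)
E
```

```text
board x' [np.float64(0.41516577172939756), np.float64(0.6802947498761724)] ymin -0.531541823299465
-
x 0.510 frame side -0.1447
x 0.530 frame side -0.1448
x 0.550 frame side -0.1448
x 0.570 frame side -0.1448
x 0.590 frame side -0.1448
x 0.610 frame side -0.1449
x 0.630 frame side -0.1448
x 0.650 frame side -0.1447
cleat x' 0.4939667352261624 0.6641084107725487
cleat 0.500 [-0.25   -0.2207]
cleat 0.530 [-0.2447 -0.1503]
cleat 0.560 [-0.2387 -0.1503]
cleat 0.590 [-0.2325 -0.1504]
cleat 0.620 [-0.2262 -0.1503]
cleat 0.650 [-0.2207 -0.1504]
tcp' 0.5525202124672355 -0.2476018930076594
block top Z 0.23370176556560213 Y [-0.00567073 -0.00489606  0.00806156  0.00831979]
```

```bash
python3 - <<'E'
from h import *
f=np.load("w2.npz");P=cloud(f["d"],f["K"],f["T"]);Z=P[...,2]
a=np.radians(10.74);X=P[...,0]*np.cos(a)+P[...,1]*np.sin(a);Y=-P[...,0]*np.sin(a)+P[...,1]*np.cos(a)
top=(Z>.027)&(Z<.04)
for x in np.arange(.50,.66,.02):
    y=np.sort(Y[top&(abs(X-x)<.002)&(Y>-.27)&(Y<-.1)]); j=np.argmax(np.diff(y)); print("%.3f cleat %.4f frame %.4f gap %.4f"%(x,y[j],y[j+1],y[j+1]-y[j]))
k=top&(Y>-.14)&(Y<-.12);print("frame x'",np.percentile(X[k],[1,99]))
k=(Z>.005)&(Z<.02)&(X>.35)&(X<.75)&(Y>-.3)&(Y<-.13);print("board x'",np.percentile(X[k],[.3,99.7]),"ymin",np.percentile(Y[k],.1))
E
```

```text
0.500 cleat -0.2229 frame -0.2219 gap 0.0011
0.520 cleat -0.2166 frame -0.1570 gap 0.0597
0.540 cleat -0.2125 frame -0.1569 gap 0.0556
0.560 cleat -0.2084 frame -0.1569 gap 0.0515
0.580 cleat -0.2043 frame -0.1568 gap 0.0475
0.600 cleat -0.2002 frame -0.1568 gap 0.0434
0.620 cleat -0.1962 frame -0.1561 gap 0.0402
0.640 cleat -0.1921 frame -0.1560 gap 0.0361
0.660 cleat -0.1890 frame -0.1374 gap 0.0516
frame x' [0.50565644 0.67704268]
board x' [0.42218249 0.6803722 ] ymin -0.2678004722552461
```

```bash
cat >> h.py <<'E'
A=np.radians(10.74)
def gb(xp,yp,z,dy=0):
    goto(xp*np.cos(A)-yp*np.sin(A),xp*np.sin(A)+yp*np.cos(A),z,10.74+dy)
def tb():
    s=arm.observe();q=s["position"];c,n=np.cos(A),np.sin(A);F=s["wrist_force"]
    print("t %.2f"%s["t"],"tcp' %.4f %.4f %.4f"%(q[0]*c+q[1]*n,-q[0]*n+q[1]*c,q[2]),"F' %.1f %.1f %.1f"%(F[0]*c+F[1]*n,-F[0]*n+F[1]*c,F[2]),"M",s["moment"].round(2),"open %.4f f %.1f"%(s["opening"],s["finger_force"]))
E
python3 -c "
from h import *
gb(.580,-.1673,.0390)"
```

```text
goto t [0.0801 0.0278 0.1795] r [-0.0024 -0.0015 -0.0008] tyang0 10.69
```

Emit:
move_arm --commands '[[[0.3,0.04,0.028,0.05,-0.002,-0.0015,0],[0.3,0.08,0.028,0.1,-0.002,-0.0015,0],[0.3,0.08,0.028,0.14,-0.002,-0.0015,0],[0.3,0.08,0.028,0.165,-0.002,-0.0015,0],[0.3,0.08,0.028,0.175,-0.002,-0.0015,0],[0.3,0.08,0.028,0.179,-0.002,-0.0015,0],[0.3,0.08,0.028,0.179,-0.002,-0.0015,0],[0.3,0.082,0.028,0.179,-0.002,-0.0015,0]]]'

```text
t: 3.9
position: [0.6029, -0.0549, 0.0418]
eef_rot: [2.004, 2.416, 0.003]
wrist_force: [0.2, -0.4, -0.2]
opening: 0.0599
finger_force: 30.0
```

```bash
python3 -c "
from h import *
tb();gb(.580,-.1611,.0390)"
```

```text
t 3.90 tcp' 0.5821 -0.1663 0.0418 F' 0.2 -0.5 -0.2 M [ 0.03 -0.12  0.02] open 0.0599 f 30.0
goto t [ 0.0052 -0.0021  0.0028] r [ 0.0034  0.0013 -0.0016] tyang0 10.65
```

Emit:
move_arm --commands '[[[0.3,0,0,0.002,0.0,0,0],[0.3,0.001,0,0.002,0.0,0,0],[0.3,0.002,0,0.002,0,0,0],[0.3,0.003,0,0.002,0,0,0],[0.3,0.004,0,0.002,0,0,0],[0.3,0.005,0,0.002,0,0,0],[0.3,0.005,0,0.002,0,0,0]]]'

```text
t: 4.6
position: [0.6012, -0.0492, 0.0379]
eef_rot: [2.003, 2.418, 0.001]
wrist_force: [2.7, -3.4, 2.2]
opening: 0.0597
finger_force: 30.0
```

```bash
python3 -c "
from h import *
tb();gb(.580,-.1611,.0390)"
```

```text
t 4.60 tcp' 0.5815 -0.1603 0.0379 F' 2.1 -3.8 2.2 M [-0.8  -0.5   0.12] open 0.0597 f 30.0
goto t [-0.0008 -0.0015 -0.0011] r [ 0.0014  0.0008 -0.0002] tyang0 10.73
```

Emit:
move_arm --commands '[[[0.3,0.0005,0,0,0,0,0],[0.3,0.001,0,0,0,0,0],[0.3,0.001,0,0,0,0,0]]]'

```text
t: 4.9
position: [0.6013, -0.049, 0.0379]
eef_rot: [2.002, 2.418, 0.0]
wrist_force: [3.1, -8.7, 0.7]
opening: 0.0598
finger_force: 30.0
```

```bash
python3 -c "
from h import *
tb()"
```

```text
t 4.90 tcp' 0.5816 -0.1602 0.0379 F' 1.5 -9.1 0.7 M [-1.76 -0.59  0.12] open 0.0598 f 30.0
```

Emit:
move_arm --commands '[[[0.3,-0.0012,0,0,0,0,0],[1,-0.0012,0,0,0,0,0],[1,-0.0012,0,0,0,0,0],[1,-0.0012,0,0,0,0,0],[1,-0.0012,0,0,0,0,0],[1,-0.0012,0,-0.04,0,0,0],[1,-0.0012,0,-0.08,0,0,0],[1,-0.06,-0.03,-0.1,0,0,0],[1,-0.1,-0.05,-0.1,0,0,0]]]'

```text
t: 5.8
position: [0.5743, -0.1433, 0.1388]
eef_rot: [1.999, 2.419, 0.003]
wrist_force: [1.0, -0.8, -0.7]
opening: 0.0929
finger_force: 0.0
```

```bash
python3 -c "
from h import *
tb();goto(.4740,-.2913,.024,13.9)
p,d,K,T,m=snap('wrist');cv2.imwrite('pics/w3.png',p)"
```

```text
t 5.80 tcp' 0.5375 -0.2478 0.1388 F' 0.8 -1.0 -0.7 M [ 0.01 -0.11  0.01] open 0.0929 f 0.0
goto t [-0.1262 -0.1268  0.1146] r [ 0.0035  0.0018 -0.0528] tyang0 10.88
```

View pics/w3.png

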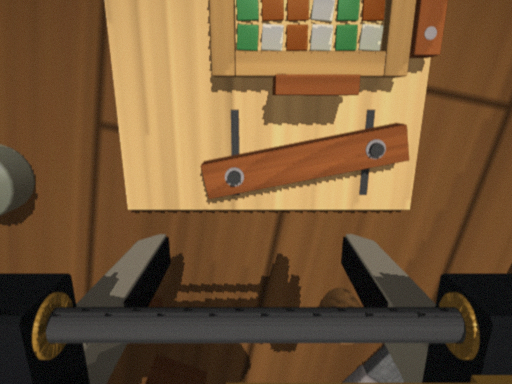

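Block 1 stands upright against the frame's side at (317,85). Next I'm picking block B.

Emit:
move_arm --commands '[[[1,-0.05,-0.05,0,0.003,0.002,-0.05],[1,-0.1,-0.1,0,0.003,0.002,-0.053],[1,-0.126,-0.127,0.02,0.003,0.002,-0.053],[1,-0.126,-0.127,0.06,0.003,0.002,-0.053],[1,-0.126,-0.127,0.1,0.003,0.002,-0.053],[1,-0.126,-0.127,0.114,0.003,0.002,-0.053],[1,-0.126,-0.127,0.114,0.003,0.002,-0.053],[0.3,-0.126,-0.127,0.114,0.003,0.002,-0.053],[0.3,-0.126,-0.127,0.114,0.003,0.002,-0.053],[0.3,-0.126,-0.127,0.114,0.003,0.002,-0.053]]]'

```text
t: 6.85
position: [0.4733, -0.2905, 0.024]
eef_rot: [-1.938, -2.472, 0.001]
wrist_force: [-0.3, -0.3, -0.6]
opening: 0.0736
finger_force: 0.0
```

Emit:
move_arm --commands '[[[0.3,0,0,0,0,0,0],[0.3,0,0,0,0,0,0],[0.3,0,0,-0.03,0,0,0],[0.3,0,0,-0.07,0,0,0],[0.3,0.04,0.04,-0.12,0,0,0],[0.3,0.08,0.08,-0.16,0,0,0.03],[0.3,0.12,0.12,-0.19,0,0,0.055],[0.3,0.12,0.12,-0.19,0,0,0.055],[0.3,0.12,0.12,-0.19,0,0,0.055]]]'

```text
t: 7.75
position: [0.5635, -0.1427, 0.2157]
eef_rot: [2.002, 2.419, 0.002]
wrist_force: [0.5, -0.8, 0.1]
opening: 0.0598
finger_force: 30.0
```

```bash
python3 - <<'E'
from h import *
tb()
p,d,K,T,m=snap("wrist");cv2.imwrite('pics/w4.png',p)
P=cloud(d,K,T);Z=P[...,2];c,n=np.cos(A),np.sin(A);X=P[...,0]*c+P[...,1]*n;Y=-P[...,0]*n+P[...,1]*c
s=arm.observe();q=s["position"];qx=q[0]*c+q[1]*n;qy=-q[0]*n+q[1]*c
b=(Z>q[2]+.008)&(abs(X-qx)<.02)&(abs(Y-qy)<.03)&(Z<q[2]+.03);print("held top dZ",np.median(Z[b])-q[2],"Y",np.percentile(Y[b],[1,99])-qy)
b=(Z>.045)&(Z<.065)&(abs(X-.581)<.05)&(Y>-.22)&(Y<-.12);print("block1 X",np.percentile(X[b],[1,99]),"Y",np.percentile(Y[b],[1,99]))
for x in (.56,.58,.6):
  y=np.sort(Y[b&(abs(X-x)<.004)]);print(np.percentile(y,[2,98]))
gb(.581,-.20,.08)
E
```

```text
t 7.75 tcp' 0.5270 -0.2452 0.2157 F' 0.3 -0.8 0.1 M [-0.04 -0.08 -0.  ] open 0.0598 f 30.0
held top dZ 0.019074066511640647 Y [-0.00728987  0.00695269]
block1 X [0.55276645 0.61190361] Y [-0.16671788 -0.15336057]
[-0.16671975 -0.15338278]
[-0.16671021 -0.15339075]
[-0.16670131 -0.1533704 ]
goto t [0.0457 0.0548 0.1347] r [ 0.0007 -0.0003  0.0007] tyang0 10.78
```

Emit:
move_arm --commands '[[[0.3,0.035,0.055,0.05,0,0,0],[0.3,0.068,0.055,0.1,0,0,0],[0.3,0.0685,0.055,0.14,0,0,0],[0.3,0.0685,0.055,0.165,0,0,0],[0.3,0.0685,0.055,0.174,0,0,0],[0.3,0.0685,0.055,0.178,0,0,0],[0.3,0.0685,0.055,0.178,0,0,0]]]'

```text
t: 8.5
position: [0.6007, -0.0689, 0.0345]
eef_rot: [-2.004, -2.413, 0.003]
wrist_force: [0.4, -0.2, 0.2]
opening: 0.0597
finger_force: 30.0
```

```bash
python3 -c "
from h import *
tb();gb(.582,-.1734,.0355)"
```

```text
t 8.50 tcp' 0.5774 -0.1796 0.0345 F' 0.4 -0.2 0.2 M [-0.07 -0.06  0.01] open 0.0597 f 30.0
goto t [ 0.0063  0.0046 -0.001 ] r [-0.0048 -0.0025 -0.0031] tyang0 10.56
```

Emit:
move_arm --commands '[[[0.3,0.002,0.0045,-0.0005,0,0,-0.003],[0.3,0.004,0.0045,-0.0005,0,0,-0.003],[0.3,0.005,0.0045,-0.0005,0,0,-0.003],[0.3,0.006,0.0045,-0.0005,0,0,-0.003]]]'

```text
t: 8.9
position: [0.6057, -0.062, 0.0354]
eef_rot: [-2.002, -2.42, 0.001]
wrist_force: [0.9, -9.6, 3.8]
opening: 0.0598
finger_force: 33.9
```

```bash
python3 -c "
from h import *
tb()"
```

```text
t 8.90 tcp' 0.5835 -0.1738 0.0354 F' -0.9 -9.6 3.8 M [-1.81 -0.08  0.27] open 0.0598 f 33.9
```

Emit:
move_arm --commands '[[[0.3,-0.001,0,0,0,0,0],[1,-0.001,0,0,0,0,0],[1,-0.001,0,0,0,0,0],[1,-0.001,0,0,0,0,0],[1,-0.001,0,0,0,0,0],[1,-0.001,0,-0.04,0,0,0],[1,-0.001,0,-0.09,0,0,0],[1,-0.001,0,-0.14,0,0,0.1],[1,0,0,-0.19,0,0,0.2],[1,0,0,-0.19,0,0,0.2]]]'

```text
t: 9.9
position: [0.6083, -0.0616, 0.232]
eef_rot: [2.234, 2.201, 0.008]
wrist_force: [-0.0, 0.4, -0.7]
opening: 0.0929
finger_force: 0.0
```

```bash
python3 -c "
from h import *
tb();goto(.44,.30,.22,-92)"
```

```text
t 9.90 tcp' 0.5862 -0.1738 0.2320 F' 0.1 0.4 -0.7 M [-0.06 -0.09  0.03] open 0.0929 f 0.0
goto t [ 0.359  -0.1737  0.0105] r [ 0.0064 -0.006   1.5908] tyang0 -0.85
```

Emit:
move_arm --commands '[[[1,0.04,-0.02,0,0,0,0.15],[1,0.09,-0.04,0,0.001,-0.001,0.3],[1,0.13,-0.06,0,0.002,-0.002,0.45],[1,0.17,-0.08,0,0.003,-0.003,0.6],[1,0.21,-0.1,0,0.003,-0.003,0.75],[1,0.25,-0.12,0,0.004,-0.004,0.9],[1,0.29,-0.14,0,0.005,-0.005,1.05],[1,0.33,-0.16,0.005,0.005,-0.005,1.2],[1,0.359,-0.174,0.01,0.006,-0.006,1.35],[1,0.359,-0.174,0.01,0.006,-0.006,1.5]]]'

```text
t: 10.9
position: [0.4336, 0.3026, 0.2147]
eef_rot: [-3.134, -0.195, 0.019]
wrist_force: [1.2, -0.8, 0.3]
opening: 0.0931
finger_force: 0.0
```

Emit:
move_arm --commands '[[[1,0,0,0,0,0,0.09],[1,0,0,0,0,0,0.09],[1,0,0,0,0,0,0.09]]]'

```text
t: 11.2
position: [0.4359, 0.2996, 0.2155]
eef_rot: [-3.14, -0.061, 0.017]
wrist_force: [0.3, 0.7, -0.4]
opening: 0.0927
finger_force: 0.0
```

```bash
python3 - <<'E'
from h import *
tb()
p,d,K,T,m=snap("wrist");cv2.imwrite("pics/w5.png",cv2.resize(p,(800,600)));np.savez("w5",p=p,d=d,K=K,T=T)
P=cloud(d,K,T);Z=P[...,2]
m=(Z>.038)&(Z<.06)&(d>0)&(abs(P[...,1]-.3)<.06);show(rects(P,m,minA=300)); print(np.median(Z[m]))
p,d,K,T,m=snap("top");P=cloud(d,K,T);Z=P[...,2];c,n=np.cos(A),np.sin(A);X=P[...,0]*c+P[...,1]*n;Y=-P[...,0]*n+P[...,1]*c
k=(Z>.044)&(Z<.07)&(abs(X-.58)<.06)&(Y>-.22)&(Y<-.12);print("blocks X",np.percentile(X[k],[1,99]),"Y",np.percentile(Y[k],[1,99]))
cv2.imwrite("pics/t2.png",cv2.resize(p[70:220,180:340],None,fx=4,fy=4))
E
```

```text
t 11.20 tcp' 0.4841 0.2131 0.2155 F' 0.4 0.6 -0.4 M [ 0.07 -0.02 -0.02] open 0.0927 f 0.0
[0.4982 0.3032] L 0.1806 W 0.0344 ang -3.18 A 4453
0.04733450204589257
blocks X [0.54934578 0.60814482] Y [-0.19214739 -0.15598077]
```

View pics/w5.png

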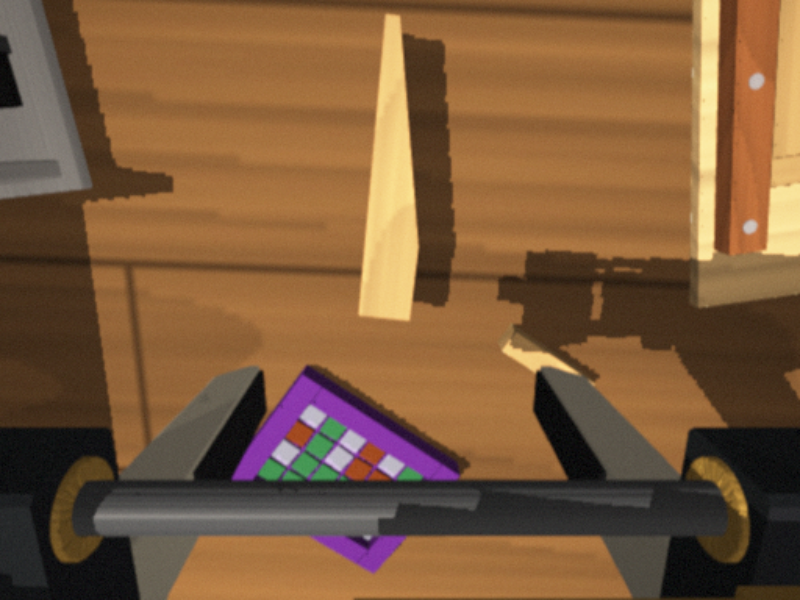

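View pics/t2.png

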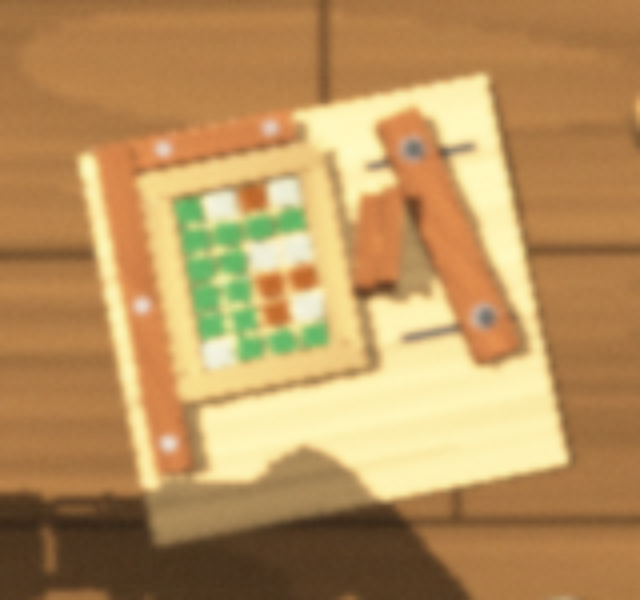

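The blocks stand side by side beside the frame at (380,240) in the crop. The wedge stands upright, with its butt at (390,280) and tip at (393,15) in the wrist view.

```bash
python3 -c "
from h import *
goto(.4333,.3068,.024,-93.2)"
```

```text
goto t [-0.0003 -0.0072  0.1917] r [-0.0007  0.0108  0.0938] tyang0 -87.83
```

Emit:
move_arm --commands '[[[1,0,-0.007,0.04,0,0.011,0.094],[1,0,-0.007,0.09,0,0.011,0.094],[1,0,-0.007,0.14,0,0.011,0.094],[1,0,-0.007,0.18,0,0.011,0.094],[1,0,-0.007,0.191,0,0.011,0.094],[1,0,-0.007,0.191,0,0.011,0.094]]]'

```text
t: 11.9
position: [0.4334, 0.3064, 0.0242]
eef_rot: [3.14, -0.09, -0.002]
wrist_force: [0.1, 0.6, 0.3]
opening: 0.0928
finger_force: 0.0
```

```bash
python3 -c "
from h import *
tb();goto(.4333,.3068,.024,-93.2)"
```

```text
t 11.90 tcp' 0.4829 0.2203 0.0242 F' 0.2 0.5 0.3 M [ 0.03 -0.02 -0.  ] open 0.0928 f 0.0
goto t [-0.0001 -0.0003  0.0002] r [ 0.0005  0.0015 -0.0016] tyang0 -93.29
```

Emit:
move_arm --commands '[[[0.1,0,0,0,0,0,0],[0.1,0,0,0,0,0,0],[0.1,0,0,0,0,0,0],[0.1,0,0,0,0,0,0],[0.1,0,0,0,0,0,0],[0.1,0,0,0,0,0,0],[0.1,0,0,0,0,0,0],[0.1,0,0,0,0,0,0]]]'

```text
t: 12.7
position: [0.4337, 0.3068, 0.0248]
eef_rot: [-3.14, 0.091, -0.001]
wrist_force: [0.0, -0.7, 1.2]
opening: 0.0341
finger_force: 28.1
```

Emit:
move_arm --commands '[[[0.1,0,0,-0.03,0,0,0],[0.1,0,0,-0.06,0,0,0],[0.1,0,0,-0.1,0,0,0],[0.1,0,0,-0.13,0,0,0],[0.1,0,0,-0.13,0,0,0]]]'

```text
t: 13.2
position: [0.4353, 0.3077, 0.1586]
eef_rot: [-3.136, 0.091, -0.009]
wrist_force: [1.1, -0.3, -1.1]
opening: 0.0337
finger_force: 30.0
```

```bash
python3 -c "
from h import *
tb();gb(.43,-.2035,.15,-90)"
```

```text
t 13.20 tcp' 0.4850 0.2212 0.1586 F' 1.1 -0.5 -1.1 M [-0.03  0.05  0.02] open 0.0337 f 30.0
goto t [0.0498 0.4254 0.007 ] r [-0.0036 -0.0062 -0.2454] tyang0 -93.32
```

```bash
python3 -c "
from h import *
gb(.385,-.203,.13,-90)"
```

```text
goto t [0.0059 0.4359 0.0267] r [-0.0036 -0.0062 -0.2454] tyang0 -93.32
```

Emit:
move_arm --commands '[[[0.1,0,0.045,0,0,0,-0.03],[0.1,0,0.09,0,0,0,-0.06],[0.1,0,0.135,0,0,0,-0.1],[0.1,0,0.18,0,0,0,-0.14],[0.1,0,0.225,0,0,0,-0.18],[0.1,0,0.27,0,0,0,-0.22],[0.1,0.002,0.315,0.01,-0.002,-0.004,-0.245],[0.1,0.004,0.36,0.02,-0.0036,-0.006,-0.245],[0.1,0.006,0.4,0.026,-0.0036,-0.006,-0.245],[0.1,0.006,0.436,0.026,-0.0036,-0.006,-0.245]]]'

```text
t: 14.2
position: [0.4132, -0.1305, 0.127]
eef_rot: [3.126, 0.292, -0.012]
wrist_force: [-0.4, 0.3, -1.2]
opening: 0.0337
finger_force: 30.0
```

Emit:
move_arm --commands '[[[0.1,0,0,0,0,0,0],[0.1,0,0,0,0,0,0],[0.1,0,0,0,0,0,0]]]'

```text
t: 14.5
position: [0.4141, -0.1279, 0.1281]
eef_rot: [3.126, 0.294, -0.01]
wrist_force: [-0.6, -0.2, -0.7]
opening: 0.0341
finger_force: 30.0
```

```bash
python3 - <<'E'
from h import *
tb()
p,d,K,T,m=snap("wrist");cv2.imwrite("pics/w6.png",cv2.resize(p,(800,600)))
P=cloud(d,K,T);Z=P[...,2];c,n=np.cos(A),np.sin(A);X=P[...,0]*c+P[...,1]*n;Y=-P[...,0]*n+P[...,1]*c
s=arm.observe();q=s["position"];qx=q[0]*c+q[1]*n;qy=-q[0]*n+q[1]*c
k=(Z>.046)&(Z<.062)&(abs(X-.58)<.06)&(Y>-.23)&(Y<-.12);print("blocks X",np.percentile(X[k],[1,99]),"Z",np.median(Z[k]))
for x in(.555,.565,.58,.595,.605):
    y=np.sort(Y[k&(abs(X-x)<.002)]); print(x,y.size and (y[0],y[-1],np.diff(y).max()))
k=(Z>q[2]+.01)&(Z<q[2]+.05)&(abs(Y-qy)<.035)
for dx in(.03,.06,.09,.12,.14,.15):
    j=k&(abs(X-qx-dx)<.002); y=Y[j]-qy; print(dx,y.size and (np.percentile(y,[2,98]),np.median(Z[j])-q[2]))
print("tip x",np.percentile(X[k],99.8)-qx)
gb(.385,-.203,.0375,-90)
E
```

```text
t 14.50 tcp' 0.3830 -0.2029 0.1281 F' -0.7 -0.1 -0.7 M [-0.01  0.03 -0.02] open 0.0341 f 30.0Traceback (most recent call last):
  File "<stdin>", line 6, in <module>
    return _quantile_unchecked(
        a, q, axis, out, overwrite_input, method, keepdims, weights)
    return _ureduce(a,
                    func=_quantile_ureduce_func,
    ...<5 lines>...
                    overwrite_input=overwrite_input,
                    method=method)
    r = func(a, **kwargs)
    result = _quantile(arr,
                       quantiles=q,
    ...<2 lines>...
                       out=out,
                       weights=wgt)
    slices_having_nans = np.isnan(arr[-1, ...])
                                  ~~~^^^^^^^^^
IndexError: index -1 is out of bounds for axis 0 with size 0
```

View pics/w6.png

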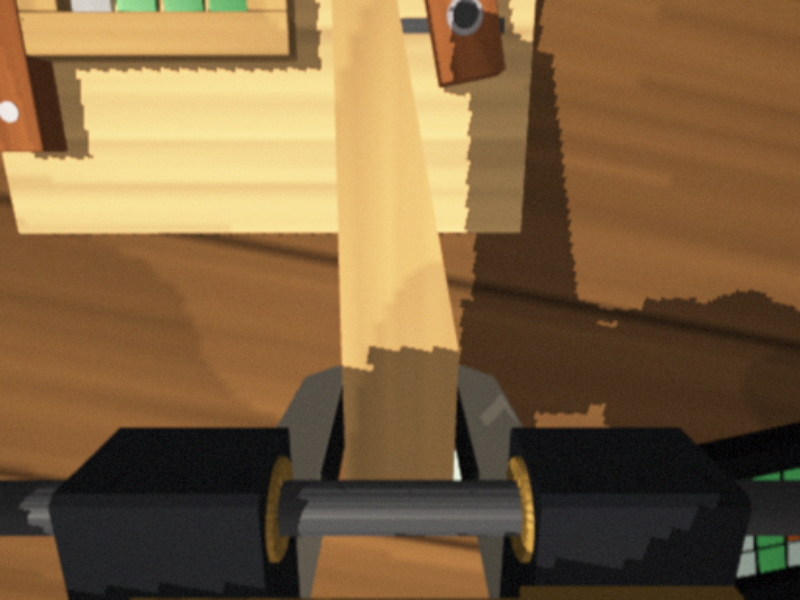

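The wedge is held square, with the butt at (400,400) and the taper on the right towards the cleat. The blocks are out of view here, so I'll check them with the top camera.

```bash
python3 - <<'E'
from h import *
c,n=np.cos(A),np.sin(A)
s=arm.observe();q=s["position"];qx=q[0]*c+q[1]*n;qy=-q[0]*n+q[1]*c
for nm in("wrist","top"):
    p,d,K,T,m=snap(nm)
    P=cloud(d,K,T);Z=P[...,2];X=P[...,0]*c+P[...,1]*n;Y=-P[...,0]*n+P[...,1]*c
    k=(Z>q[2]+.01)&(Z<q[2]+.05)&(abs(Y-qy)<.035)&(X>qx)&(X<qx+.17)
    print(nm,k.sum())
    for dx in(.03,.05,.07,.09,.11,.13,.15):
        y=Y[k&(abs(X-qx-dx)<.002)]-qy; print(dx,len(y) and np.percentile(y,[3,97]).round(4))
    if k.any(): print("Z",np.median(Z[k])-q[2],"tip",X[k].max()-qx)
    if nm=="top":
        k=(Z>.044)&(Z<.07)&(abs(X-.58)<.045)&(Y>-.22)&(Y<-.12)
        for x in(.552,.56,.57,.58,.59,.60,.606):
            y=np.sort(Y[k&(abs(X-x)<.002)]); print("blk",x,y.size and (y[0],y[-1]))
        fr=(Z>.024)&(Z<.04)&(X>.51)&(X<.545)
        y=np.sort(Y[fr&(Y>-.2)]);print("frame side top cam",y[:3] if y.size else 0)
cv2.imwrite("pics/t3.png",cv2.resize(p[70:220,180:340],None,fx=4,fy=4))
gb(.385,-.203,.0375,-90)
E
```

```text
wrist 19648
0.03 [-0.0153  0.0157]
0.05 [-0.0116  0.0158]
0.07 [-0.0075  0.0158]
0.09 [-0.004   0.0159]
0.11 [0.     0.0157]
0.13 0
0.15 0
Z 0.022279216438962635 tip 0.11573154987085305
top 162
0.03 0
0.05 0
0.07 0
0.09 [0.0166 0.0169]
0.11 [0.0022 0.0168]
0.13 [0.0046 0.0163]
0.15 [0.0086 0.0161]
Z 0.02163596147859853 tip 0.15259038745557163
blk 0.552 (np.float64(-0.18054310738794827), np.float64(-0.15466778202575882))
blk 0.56 (np.float64(-0.18221473428604912), np.float64(-0.1562967462233391))
blk 0.57 (np.float64(-0.1863865869291187), np.float64(-0.15896900508033548))
blk 0.58 (np.float64(-0.18862680650320618), np.float64(-0.1602641764043983))
blk 0.59 (np.float64(-0.19083651505396895), np.float64(-0.16495321313670191))
blk 0.6 (np.float64(-0.1927378333353587), np.float64(-0.16745248828623624))
blk 0.606 (np.float64(-0.19393326731621074), np.float64(-0.16843540910694454))
frame side top cam [-0.1530274  -0.1529743  -0.15271503]
goto t [ 0.0022 -0.0001  0.0909] r [0.002  0.006  0.0011] tyang0 -79.20
```

View pics/t3.png

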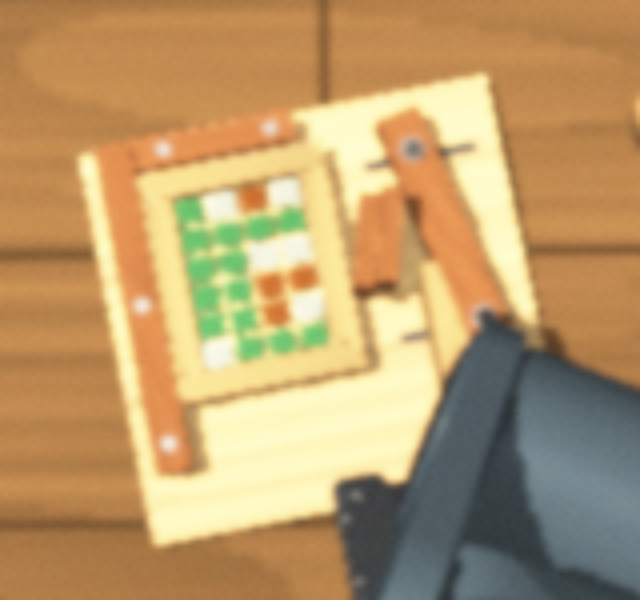

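The blocks have swung about 14° clockwise as a pair. I'll run the wedge tip in along the cleat, then sweep it to +y to square the pair against the frame.

```bash
python3 -c "
from h import *
gb(.385,-.2085,.0395,-90)"
```

```text
goto t [0.0022 0.0054 0.089 ] r [0.002  0.006  0.0011] tyang0 -79.20
```

Emit:
move_arm --commands '[[[0.1,0.002,0.0055,0.03,0.002,0.006,0],[0.1,0.002,0.0055,0.06,0.002,0.006,0],[0.1,0.002,0.0055,0.08,0.002,0.006,0],[0.1,0.002,0.0055,0.087,0.002,0.006,0],[0.1,0.002,0.0055,0.089,0.002,0.006,0],[0.1,0.002,0.0055,0.089,0.002,0.006,0],[0.1,0.002,0.0055,0.089,0.002,0.006,0]]]'

```text
t: 15.35
position: [0.4175, -0.1343, 0.0404]
eef_rot: [3.127, 0.294, 0.002]
wrist_force: [0.6, -0.4, -1.6]
opening: 0.0341
finger_force: 30.0
```

```bash
python3 -c "
from h import *
tb();gb(.440,-.2085,.0385,-90)"
```

```text
t 15.35 tcp' 0.3852 -0.2097 0.0404 F' 0.5 -0.5 -1.6 M [ 0.01  0.05 -0.01] open 0.0341 f 30.0
goto t [ 0.0548 -0.0013  0.002 ] r [ 0.0011 -0.0015 -0.0002] tyang0 -79.27
```

Emit:
move_arm --commands '[[[0.1,0.01,-0.0013,0.0005,0.001,-0.0015,0],[0.1,0.02,-0.0013,0.001,0.001,-0.0015,0],[0.1,0.03,-0.0013,0.0015,0.001,-0.0015,0],[0.1,0.04,-0.0013,0.0015,0.001,-0.0015,0],[0.1,0.048,-0.0013,0.0015,0.001,-0.0015,0],[0.1,0.052,-0.0013,0.0015,0.001,-0.0015,0],[0.1,0.052,-0.0013,0.0015,0.001,-0.0015,0]]]'

```text
t: 16.05
position: [0.4681, -0.1231, 0.038]
eef_rot: [-3.127, -0.294, 0.002]
wrist_force: [0.7, 0.0, -0.8]
opening: 0.0338
finger_force: 30.0
```

```bash
python3 -c "
from h import *
tb();gb(.440,-.1975,.0385,-90)"
```

```text
t 16.05 tcp' 0.4370 -0.2082 0.0380 F' 0.7 -0.1 -0.8 M [-0.06 -0.   -0.02] open 0.0338 f 30.0
goto t [ 0.003  -0.0107 -0.0005] r [-0.0008  0.0013 -0.0002] tyang0 -79.27
```

Emit:
move_arm --commands '[[[0.1,0.001,-0.002,0,0,0,0],[0.1,0.002,-0.004,0,0,0,0],[0.1,0.004,-0.006,0,0,0,0],[0.1,0.006,-0.008,0,0,0,0],[0.1,0.01,-0.0095,0,0,0,0],[0.1,0.014,-0.0105,0,0,0,0],[0.1,0.014,-0.0105,0,0,0,0]]]'

```text
t: 16.75
position: [0.4801, -0.1101, 0.0381]
eef_rot: [-3.127, -0.294, 0.002]
wrist_force: [-0.1, -0.4, 0.0]
opening: 0.0339
finger_force: 30.0
```

```bash
cat > chk.py <<'E'
from h import *
c,n=np.cos(A),np.sin(A)
tb()
p,d,K,T,m=snap("top")
P=cloud(d,K,T);Z=P[...,2];X=P[...,0]*c+P[...,1]*n;Y=-P[...,0]*n+P[...,1]*c
hs=cv2.cvtColor(p,cv2.COLOR_BGR2HSV)
k=(Z>.044)&(Z<.075)&(abs(X-.585)<.05)&(Y>-.22)&(Y<-.12)&(hs[...,1]>150)
print("blk X",np.percentile(X[k],[1,99]) if k.any() else 0)
for x in(.552,.56,.57,.58,.59,.60,.61):
    y=np.sort(Y[k&(abs(X-x)<.002)]); print("blk",x,y.size and (y[0].round(4),y[-1].round(4)))
y=np.sort(Y[(Z>.024)&(Z<.04)&(X>.51)&(X<.545)&(Y>-.19)]);print("frame side",y[:3] if y.size else 0)
import sys;cv2.imwrite(sys.argv[1],cv2.resize(p[70:220,180:340],None,fx=4,fy=4))
E
python3 chk.py pics/t4.png
```

```text
t 16.75 tcp' 0.4512 -0.1977 0.0381 F' -0.2 -0.3 0.0 M [ 0.01  0.07 -0.03] open 0.0339 f 30.0
blk X [0.55108622 0.60945312]
blk 0.552 (np.float64(-0.1652), np.float64(-0.1549))
blk 0.56 (np.float64(-0.172), np.float64(-0.1538))
blk 0.57 (np.float64(-0.1767), np.float64(-0.1535))
blk 0.58 (np.float64(-0.1761), np.float64(-0.1532))
blk 0.59 (np.float64(-0.178), np.float64(-0.1547))
blk 0.6 (np.float64(-0.1776), np.float64(-0.1545))
blk 0.61 (np.float64(-0.1767), np.float64(-0.1663))
frame side [-0.15287613 -0.15287547 -0.15234371]
```

View pics/t4.png

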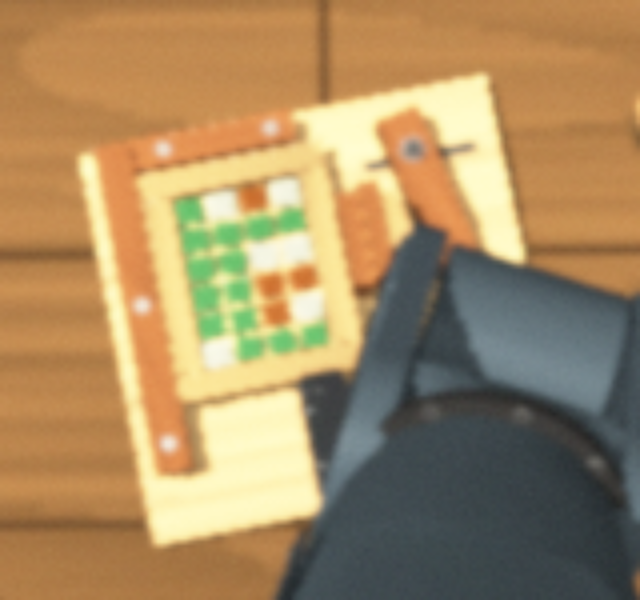

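The pair is now square against the frame at (365,240). Next I'll slide the wedge in.

Emit:
move_arm --commands '[[[0.1,0.006,0.0005,0,0,0,0],[0.1,0.012,0.0005,0,0,0,0],[0.1,0.018,0.0005,0,0,0,0],[0.1,0.024,0.0005,0,0,0,0],[0.1,0.03,0.0005,0,0,0,0],[0.1,0.035,0.0005,0,0,0,0],[0.1,0.04,0.0005,0,0,0,0],[0.1,0.042,0.0005,0,0,0,0]]]'

```text
t: 17.6
position: [0.5214, -0.1029, 0.038]
eef_rot: [-3.127, -0.293, 0.002]
wrist_force: [0.9, -0.9, -0.5]
opening: 0.0339
finger_force: 30.0
```

```bash
python3 -c "
from h import *
tb()"
```

```text
t 17.60 tcp' 0.4931 -0.1983 0.0380 F' 0.7 -1.1 -0.5 M [-0.03  0.04 -0.01] open 0.0339 f 30.0
```

Emit:
move_arm --commands '[[[0.1,0.002,0,0,0,0,0],[0.1,0.004,0,0,0,0,0],[0.1,0.006,0,0,0,0,0],[0.1,0.007,0,0,0,0,0],[0.1,0.008,0,0,0,0,0]]]'

```text
t: 18.1
position: [0.5286, -0.1015, 0.0379]
eef_rot: [-3.127, -0.293, 0.003]
wrist_force: [-0.2, 0.1, -0.7]
opening: 0.0337
finger_force: 30.0
```

```bash
python3 -c "
from h import *
tb()"
```

```text
t 18.10 tcp' 0.5005 -0.1982 0.0379 F' -0.2 0.2 -0.7 M [0.09 0.18 0.12] open 0.0337 f 30.0
```

Emit:
move_arm --commands '[[[0.1,0.001,0,0,0,0,0],[0.1,0.002,0,0,0,0,0],[0.1,0.003,0,0,0,0,0],[0.1,0.004,0,0,0,0,0]]]'

```text
t: 18.5
position: [0.5323, -0.1006, 0.0378]
eef_rot: [-3.127, -0.294, 0.004]
wrist_force: [-3.3, 2.0, -0.9]
opening: 0.0338
finger_force: 30.0
```

```bash
python3 -c "
from h import *
tb()"
```

```text
t 18.50 tcp' 0.5042 -0.1980 0.0378 F' -2.8 2.6 -0.9 M [0.39 0.68 0.37] open 0.0338 f 30.0
```

Emit:
move_arm --commands '[[[0.1,0.001,-0.0002,0,0,0,0],[0.1,0.002,-0.0004,0,0,0,0],[0.1,0.003,-0.0005,0,0,0,0]]]'

```text
t: 18.8
position: [0.533, -0.1003, 0.0376]
eef_rot: [-3.127, -0.295, 0.012]
wrist_force: [-19.7, -9.3, 8.8]
opening: 0.0336
finger_force: 30.0
```

```bash
python3 -c "
from h import *
tb()"
```

```text
t 18.80 tcp' 0.5050 -0.1979 0.0376 F' -21.1 -5.5 8.8 M [-1.69  3.16  0.22] open 0.0336 f 30.0
```

Emit:
move_arm --commands '[[[0.1,0.001,0,0,0,0,0],[0.1,0.002,0,0,0,0,0],[0.1,0.002,0,0,0,0,0],[0.1,0.002,0,0,0,0,0]]]'

```text
t: 19.2
position: [0.5334, -0.1002, 0.0374]
eef_rot: [-3.126, -0.294, 0.017]
wrist_force: [-23.8, -10.6, 11.9]
opening: 0.034
finger_force: 30.0
```

```bash
python3 chk.py pics/t5.png; python3 - <<'E'
from h import *
tb()
p,d,K,T,m=snap("scene");cv2.imwrite("pics/s5.png",cv2.resize(p[150:310,150:320],None,fx=3.5,fy=3.5,interpolation=cv2.INTER_CUBIC))
E
```

```text
t 19.20 tcp' 0.5054 -0.1979 0.0374 F' -25.4 -5.9 11.9 M [-1.81  3.98  0.07] open 0.0340 f 30.0
blk X 0
blk 0.552 0
blk 0.56 0
blk 0.57 0
blk 0.58 0
blk 0.59 0
blk 0.6 0
blk 0.61 0
frame side [-0.10652628 -0.10620526 -0.10607196]
t 19.25 tcp' 0.5054 -0.1979 0.0374 F' -25.8 -5.6 11.7 M [-1.82  3.96  0.08] open 0.0337 f 30.0
```

View pics/s5.png

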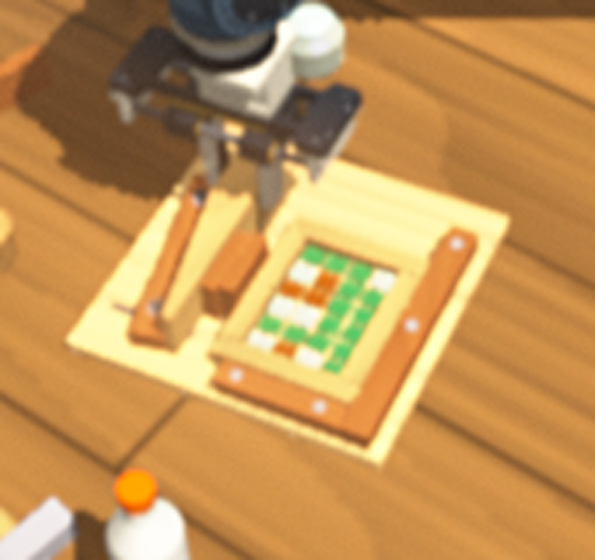

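The scene crop shows the wedge at (205,275), jammed between the cleat and the blocks at (235,270), with its butt in the fingers. The last check is whether the wedge is flat and the frame is home.

```bash
python3 - <<'E'
from h import *
c,n=np.cos(A),np.sin(A)
p,d,K,T,m=snap("scene")
P=cloud(d,K,T);Z=P[...,2];X=P[...,0]*c+P[...,1]*n;Y=-P[...,0]*n+P[...,1]*c
w=(Z>.054)&(Z<.07)&(Y>-.215)&(Y<-.17)
for x in(.56,.58,.6,.62,.64,.655): 
    k=w&(abs(X-x)<.004)
    print("wedge/blk",x,k.sum() and (np.median(Z[k]).round(4),np.percentile(Y[k],[3,97]).round(4)))
print("tip X",np.percentile(X[w&(X<.7)],99.5))
k=(Z>.047)&(Z<.06)&(Y>-.19)&(Y<-.14)&(X>.53)&(X<.63);print("blk X",np.percentile(X[k],[2,98]),"Y",np.percentile(Y[k],[2,98]))
f=(Z>.026)&(Z<.04)&(X>.58)&(X<.6)&(Y>-.17)&(Y<.0); y=np.sort(Y[f]);print("frame..fence Y",y[0],y[-1],"gaps",y[np.argsort(-np.diff(y))[:3]],np.sort(-np.diff(y))[:3])
g=(X>.53)&(X<.63)&(Y>-.05)&(Y<-.02);print("lowest Z near seam",np.percentile(Z[g],[.5,2,50]))
E
```

```text
wedge/blk 0.56 (np.float64(0.0605), array([-0.2084, -0.1721]))
wedge/blk 0.58 (np.float64(0.0601), array([-0.2037, -0.1729]))
wedge/blk 0.6 (np.float64(0.0602), array([-0.199 , -0.1728]))
wedge/blk 0.62 (np.float64(0.0602), array([-0.1967, -0.176 ]))
wedge/blk 0.64 (np.float64(0.0589), array([-0.1923, -0.181 ]))
wedge/blk 0.655 (np.float64(0.059), array([-0.1901, -0.1816]))
tip X 0.6583236971268038
blk X [0.5338323 0.6258558] Y [-0.18853888 -0.15269708]
frame..fence Y -0.15489237600435474 -0.008382229013174203 gaps [-0.07646682 -0.06108547 -0.09724846] [-0.01034907 -0.00866179 -0.00775999]
lowest Z near seam [0.0271383  0.02835278 0.03232005]
```

```bash
python3 -c "
from h import *
tb();print(arm.job_done())"
```

```text
t 19.35 tcp' 0.5054 -0.1979 0.0374 F' -25.8 -6.3 12.2 M [-1.86  3.98  0.08] open 0.0340 f 30.0
the job is handed in; nothing more can be done
None
```

I clamped the frame with two blocks and the wedge and handed the job in at 19.35 s: the frame measures home against the fence, the wedge tip is about 77 mm past the middle of the blocks, and the arm is still holding the butt and pushing with about 26 N.

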